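# Load the feed chute of the measuring stage

### The job

Load the sloping feed chute of the measuring stage so that it will dispense the blue setting master first and the brass roller next: first set the blue roller, lying across the chute, into the open upper end and let it roll down to rest against the yellow gate, then set the brass roller in so that it comes to rest behind it. Lay them in gently, not dropped from a height, and leave the red reject roller where it is.

Things in the scene. Friction and masses are not known exactly. Their poses are not given: they have to be found in the camera images.
- roller_blue: Blue roller (setting master): a cylinder 36 mm in diameter, 46 mm long, 0.25 kg, black bore mark in each end. Origin at its centre, own y = cylinder axis. Starts lying level in a fixed steel V-rest, axis 50 mm above the table; the V is 34 mm wide, below the roller, so its sides are free to grip across the diameter from above; the rest's foot is 50 x 40 mm, 10 mm high.
- roller_brass: Brass roller: a cylinder 36 mm in diameter, 46 mm long, 0.25 kg, black bore mark in each end. Origin at its centre, own y = cylinder axis. Starts lying level in a fixed steel V-rest, axis 50 mm above the table; the V is 34 mm wide, below the roller, so its sides are free to grip across the diameter from above; the rest's foot is 50 x 40 mm, 10 mm high.
- roller_red: Red roller (reject, leave alone): a cylinder 36 mm in diameter, 46 mm long, 0.25 kg, black bore mark in each end. Origin at its centre, own y = cylinder axis. Starts lying level in a fixed steel V-rest, axis 50 mm above the table; the V is 34 mm wide, below the roller, so its sides are free to grip across the diameter from above; the rest's foot is 50 x 40 mm, 10 mm high.
- chute: Fixed feed chute, yellow gate at its low end. Origin on the table, x horizontal and downhill, y across, z up. Floor slopes 12 deg: 108 mm high at the open end (x -115 mm), 94 at the loading point (x -51), 60 at the gate (x +110). Channel 66 mm wide; 6 mm walls stand 30 mm above the floor. Rollers laid along y roll down to rest, centres at (96, 0, 81), then (61, 0, 89) mm. A glass stage 60 mm high lies beyond x +145.
Things that resemble listed ones, but are neither listed nor needed, are in the scene too. There is more than one size of the roller_brass; the job needs the largest.

How it is judged (in metres and radians):
On the way:
1. the blue roller rests against the gate while the brass roller is still outside the chute (x of roller_blue in the frame of chute between 0.08 and 0.11 m and y of roller_blue in the frame of chute between -0.018 and 0.018 m and z of roller_blue in the frame of chute between 0.065 and 0.108 m and angle between the y axis of roller_blue and the y axis of chute, either way round below 0.3 rad and linear speed of roller_blue below 0.03 m/s and horizontal distance between roller_brass and chute above 0.15 m), for 0.2 s.
At the end, for the whole second after the job is handed in: In the chute's frame the blue roller's centre is between x = 80 and 110 mm (against the gate) and the brass roller's between x = 44 and 76 mm (behind it), both within 18 mm of the channel's middle, between 65 and 108 mm above the table, lying across the chute within 17 degrees, and at rest (x of roller_blue in the frame of chute between 0.08 and 0.11 m and y of roller_blue in the frame of chute between -0.018 and 0.018 m and z of roller_blue in the frame of chute between 0.065 and 0.108 m and angle between the y axis of each of roller_blue, roller_brass and the y axis of chute, either way round below 0.3 rad and linear speed of each of roller_blue, roller_brass below 0.03 m/s and x of roller_brass in the frame of chute between 0.044 and 0.076 m and y of roller_brass in the frame of chute between -0.018 and 0.018 m and z of roller_brass in the frame of chute between 0.065 and 0.108 m); the robot touches nothing.
It fails at once if the red reject roller is moved more than 30 mm (distance of roller_red from where it was at the start of the episode above 0.03 m).
It fails at once if a roller is dropped into the chute from a height (moves faster than 1.1 m/s in the channel) ((horizontal distance between roller_blue and chute below 0.15 m and y of roller_blue in the frame of chute between -0.033 and 0.033 m and z of roller_blue in the frame of chute below 0.135 m and linear speed of roller_blue above 1.1 m/s) or (horizontal distance between roller_brass and chute below 0.15 m and y of roller_brass in the frame of chute between -0.033 and 0.033 m and z of roller_brass in the frame of chute below 0.135 m and linear speed of roller_brass above 1.1 m/s)).
It also fails if it takes over 56 s, if anything falls off the work surface, if the arm or the gripper's body presses on something with over 40 N, if the wrist force passes 120 N, or if a joint passes its speed limit or range.

### The arm

A 6-joint arm with a two-finger parallel gripper is mounted at the origin on the work surface. World frame = base frame: x ahead of the robot, y to its left, z up, the work surface at z = 0. Lengths are in m, angles in degrees, forces in N, time in s.
With the tool pointing down it reaches from about 0.3 to 1 m from the base axis. Payload 5.1 kg.
Tool frame: the origin (TCP) lies midway between the tips of the shut fingers; the grasp point (between the pads) lies 19 mm behind it; x points along the fingers, z is the direction in which the jaws open and shut, and the axes are right-handed (so a half turn about x gives the same grasp; the last joint's range is limited). The gripper opens to 95 mm and grips with 3 to 60 N. Pads are 20 mm wide; open, the fingers measure 119 mm over their backs; the gripper's body (75 mm by 180 mm) begins 59 mm behind the grasp point.
Start: joints at [60.814, 7.093, 94.555, -0, 78.352, -4.733], TCP at [0.269, 0.592, 0.215] pointing down, gripper open.
Joint ranges: [-149.61, 149.61], [-58.7, 133.49], [1.44, 155.28], [-77.14, 257.14], [18.33, 153.61], [-166.67, 166.67]. Speed limits (degrees/s): [147.25, 147.25, 180, 180, 180, 180].

### API

Orientations are given as [roll, pitch, yaw] about the fixed x, y, z axes, in that order (R = Rz(yaw) Ry(pitch) Rx(roll)).
In Python, from bench import ctrl gives the robot as it stands.
- The arm moves only by the tool send_rows, never from a script. Its argument "targets" is a list that holds one entry, the list of rows, each a list of 7 numbers: the finger opening in mm, from 0 to 95.1, then the shift along the tool's x, y, z in units of 40 mm (1.0 is 40 mm), then the turn, a rotation vector about the tool's x, y, z in units of 6 degrees (1.0 is 6 degrees). A call has 1 to 20 rows; each row shifts and turns the commanded pose from where the row before left it, along the tool's axes as they then stand; what a row does not reach is not made up. A row lasts 1/8 s, in which the tool goes at most 62.5 mm and 10.7 degrees, less where a joint would pass 70% of its speed; a pose out of reach is approached as far as the arm can. A call is refused whole if a number of a shift passes 1 or a number of a turn 1, either way. A call with a gripper value outside its range is refused whole. The fingers move at their own pace and stop on an object; "grip_force" is the grip in N (left out, the last holds). Time passes only in rows, so rows that do not move let the fingers close. It gives the time, the measured TCP pose, the force and the opening at its end, in the units of the state.
- ctrl.read_state(): the state, without advancing time (a new reading comes with each control period).
- ctrl.camera(name): name is "scene" or "top" or "wrist"; returns (picture, depth): 420x560x3 uint8, blue, green, red; 420x560 float32, m along the optical axis (not along the pixel's ray), 0 where there is no reading.
- ctrl.camera_info(name): a dict with "intrinsics" (3x3 intrinsics, pixels), "extrinsics" (4x4, takes a point from camera to world coordinates). Camera axes: x right, y down, z forward; pixel columns grow to the right and rows downward; lengths in m; the calibration is good to about 2 mm. A picture is of the moment at which its call begins: read the wrist's pose just before it. camera_info takes no time and is no camera call; for the wrist camera it gives the pose at the moment of the call.
- ctrl.sign_off(): hands the job in, once; it reports no verdict.
The state is a dict: "time_s": time; "q": joint angles; "qvel": joint speeds; "tau": joint torques, N m; "eef_pos": TCP position; "ee_rot": TCP orientation; "ft_force": force on the tool from outside, world axes, zero at the start; "torque": the same for the moment, N m; "opening": finger opening in m.
Only numpy, scipy, OpenCV 4.12 (cv2) and the standard library are available. Lean on these libraries where they do the work, as an engineer would, in place of code of your own. Each camera call takes 0.05 s, during which the arm holds its last target. There are 200 camera calls.

## Working session

There is one attempt and no reset: what is moved stays moved. The work goes in short steps, Python scripts to look and compute and a tool call to move; the robot and the scene stay as the last step left them, time stands still between calls to the robot, and variables do not carry over. Pictures are saved under pics/ and viewed, about 8 in all and at most 12, crops included, and the job is handed in when it is done.

Besides the shell and the picture viewer there is one more tool, called after ">>>" as a command line: name --argument value ..., lists and objects as JSON in quotes. send_rows: Moves the arm, as the interface text tells. Its arguments: {"type":"object","properties":{"targets":{"type":"array"},"grip_force":{"type":"number"}},"required":["targets"]}

```bash
mkdir -p pics; ls; python3 - <<'E'
from bench import ctrl
import cv2,numpy as np
print(ctrl.read_state())
for n in("top","scene"):
    p,d=ctrl.camera(n);cv2.imwrite(f"pics/{n}0.png",p);np.save(f"pics/{n}0.npy",d)
    i=ctrl.camera_info(n);print(n,np.round(i["intrinsics"],1).tolist(),np.round(i["extrinsics"],3).tolist())
E
```

```text
pics
{'time_s': 0.0, 'q': array([ 6.08137459e+01,  7.13421080e+00,  9.46326721e+01, -1.16203667e-03,
        7.83494089e+01, -4.73293591e+00]), 'qvel': array([-0.03922825, -0.05604503, -0.05076752, -0.10764616, -0.10085814,
       -0.0470156 ]), 'tau': array([-1.36666506e-03, -4.17638218e+01, -3.59915829e+01,  7.72911985e-02,
        4.97860252e-02, -2.19374147e-04]), 'eef_pos': array([0.2687987 , 0.59113266, 0.2133935 ]), 'ee_rot': array([ 175.8275387 ,   89.88370261, -118.62554367]), 'ft_force': array([-0.27006917, -0.65083264,  0.99015605]), 'torque': array([-0.01716914,  0.02545347,  0.04263254]), 'opening': 0.09483559027407064}
top [[444.9, 0.0, 278.2], [0.0, 444.9, 209.7], [0.0, 0.0, 1.0]] [[-0.006, -0.996, 0.084, 0.441], [-1.0, 0.006, -0.003, -0.071], [0.003, -0.084, -0.996, 1.071], [0.0, 0.0, 0.0, 1.0]]
scene [[521.0, 0.0, 276.9], [0.0, 521.0, 210.2], [0.0, 0.0, 1.0]] [[0.104, 0.869, -0.484, 1.041], [0.995, -0.097, 0.04, -0.107], [-0.012, -0.485, -0.874, 0.99], [0.0, 0.0, 0.0, 1.0]]
```

View pics/top0.png

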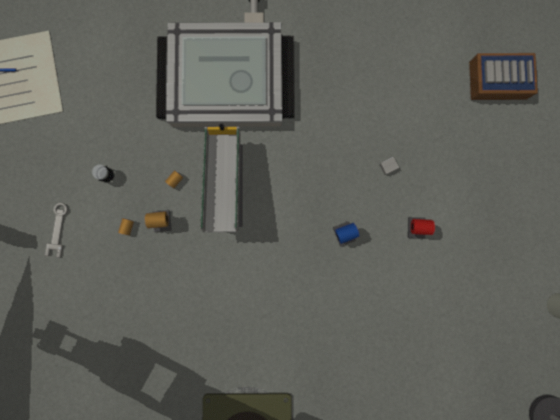

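View pics/scene0.png

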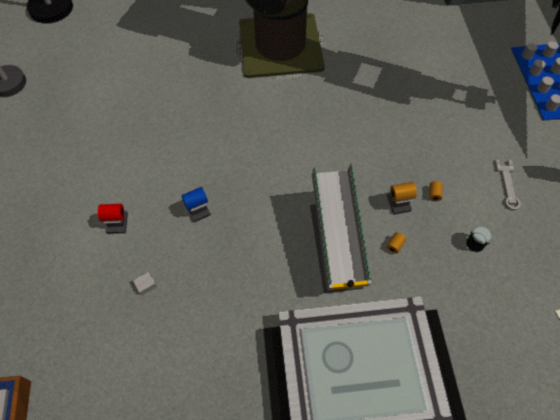

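```bash
cat > h.py <<'E'
import numpy as np,cv2
from scipy.spatial.transform import Rotation as R
from bench import ctrl
def pts(n,d,m):
    i=ctrl.camera_info(n) if isinstance(n,str) else n
    K,E=np.array(i["intrinsics"]),np.array(i["extrinsics"])
    v,u=np.nonzero(m&(d>0)); z=d[v,u]
    c=np.c_[(u-K[0,2])/K[0,0]*z,(v-K[1,2])/K[1,1]*z,z]
    return c@E[:3,:3].T+E[:3,3],u,v
RNG={"blue":((105,110,40),(130,255,255)),"brass":((8,110,50),(19,255,255)),"yellow":((20,130,80),(32,255,255)),"red":((0,150,60),(5,255,255))}
def mask(p,c): return cv2.inRange(cv2.cvtColor(p,cv2.COLOR_BGR2HSV),*map(np.array,RNG[c]))
def blobs(p,c,mn=25):
    n,l,s,_=cv2.connectedComponentsWithStats(mask(p,c)); return [l==k for k in range(1,n) if s[k,4]>=mn]
def pose():
    s=ctrl.read_state(); return np.array(s["eef_pos"]),R.from_euler("xyz",s["ee_rot"],degrees=True).as_matrix(),s
def goto(P,Rt):
    "shift in tool units now, turn in tool units"
    p,r,s=pose(); print("shift",np.round(r.T@(np.array(P)-p)/.04,2),"turn",np.round(R.from_matrix(r.T@Rt).as_rotvec(degrees=True)/6,2))
def down(yaw,tilt=0): 
    "tool x down, jaw z along world yaw; tilt lowers z-axis (deg)"
    z=R.from_euler("ZY",[yaw,tilt],degrees=True).as_matrix()
    return np.c_[-z[:,2],-z[:,1],z[:,0]]@np.diag([1,1,1])
E
python3 - <<'E'
from h import *
for n in("top","scene"):
    p=cv2.imread(f"pics/{n}0.png");d=np.load(f"pics/{n}0.npy")
    for c in RNG:
        for b in blobs(p,c):
            P,u,v=pts(n,d,b)
            if len(P)<10: continue
            (x,y),(w,h),a=cv2.minAreaRect((P[:,:2]*1000).astype(np.float32))
            print(n,c,"px",int(u.mean()),int(v.mean()),"n",len(P),"xy",round(x),round(y),"size",round(w),round(h),"ang",round(a),"z",np.round(np.percentile(P[:,2],[5,50,95]),3))
p=cv2.imread("pics/top0.png");d=np.load("pics/top0.npy")
m=np.zeros(d.shape,bool);m[122:240,190:255]=1
P,u,v=pts("top",d,m)
for x0 in np.arange(.37,.63,.03):
    q=P[abs(P[:,0]-x0)<.004]; q=q[np.argsort(q[:,1])]
    h=q[q[:,2]>.055]
    if len(h): print(round(x0,2),"y",h[:,1].min().round(3),h[:,1].max().round(3),"floor",np.median(h[:,2]).round(3),"hi",h[:,2].max().round(3))
pp,r,s=pose();print(r.round(2)); print(down(0))
E
```

```text
top blue px 506 57 n 121 xy 884 -619 size 12 118 ang 1 z [0.048 0.051 0.053]
top blue px 7 69 n 31 xy 880 588 size 5 36 ang 2 z [0.007 0.009 0.012]
top blue px 508 85 n 258 xy 818 -619 size 117 16 ang 90 z [0.047 0.051 0.054]
top blue px 347 232 n 317 xy 472 -232 size 37 46 ang 19 z [0.054 0.064 0.069]
top brass px 492 80 n 850 xy 849 -618 size 100 141 ang 0 z [0.012 0.044 0.051]
top brass px 173 178 n 158 xy 604 174 size 24 35 ang 52 z [0.02  0.026 0.03 ]
top brass px 155 219 n 308 xy 506 204 size 33 47 ang 5 z [0.055 0.065 0.068]
top brass px 125 226 n 167 xy 492 287 size 27 35 ang 75 z [0.019 0.026 0.03 ]
top yellow px 221 130 n 183 xy 707 53 size 11 62 ang 0 z [0.065 0.08  0.089]
top red px 422 226 n 320 xy 486 -405 size 45 34 ang 88 z [0.053 0.064 0.068]
scene blue px 539 78 n 1597 xy 185 619 size 121 270 ang 70 z [0.001 0.005 0.008]
scene blue px 194 197 n 370 xy 457 -236 size 71 53 ang 20 z [0.049 0.063 0.068]
scene blue px 7 393 n 197 xy 843 -571 size 65 24 ang 0 z [0.048 0.051 0.054]
scene brass px 435 190 n 227 xy 484 290 size 31 58 ang 69 z [0.002 0.024 0.028]
scene brass px 404 191 n 381 xy 491 212 size 54 90 ang 61 z [0.048 0.063 0.067]
scene brass px 396 241 n 246 xy 599 178 size 27 55 ang 51 z [0.007 0.024 0.029]
scene brass px 19 397 n 731 xy 833 -556 size 79 33 ang 22 z [0.006 0.038 0.051]
scene yellow px 360 283 n 72 xy 705 72 size 25 16 ang 88 z [0.061 0.085 0.088]
scene yellow px 339 285 n 68 xy 710 31 size 17 26 ang 30 z [0.071 0.085 0.088]
scene red px 109 211 n 412 xy 468 -412 size 85 52 ang 14 z [0.047 0.062 0.068]
0.49 y 0.012 0.088 floor 0.106 hi 0.142
0.52 y 0.012 0.09 floor 0.099 hi 0.137
0.55 y 0.012 0.088 floor 0.093 hi 0.13
0.58 y 0.012 0.09 floor 0.087 hi 0.122
0.61 y 0.012 0.089 floor 0.08 hi 0.117
[[-0.   -0.91  0.41]
 [-0.    0.41  0.91]
 [-1.    0.   -0.  ]]
[[ 0.  0.  1.]
 [ 0. -1.  0.]
 [-1.  0.  0.]]
```

```bash
python3 - <<'E'
import cv2,numpy as np
a=cv2.imread("pics/top0.png");b=cv2.imread("pics/scene0.png")
f=lambda i,s:cv2.resize(i,None,fx=s,fy=s,interpolation=cv2.INTER_CUBIC)
A=f(a[115:245,110:260],4); B=f(b[155:300,300:450],4)[:520]
cv2.imwrite("pics/crop0.png",cv2.resize(np.hstack([A,np.vstack([B,np.zeros((max(0,520-B.shape[0]),B.shape[1],3),np.uint8)])]),(800,347)))
E
```

```text
(no output)
```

View pics/crop0.png

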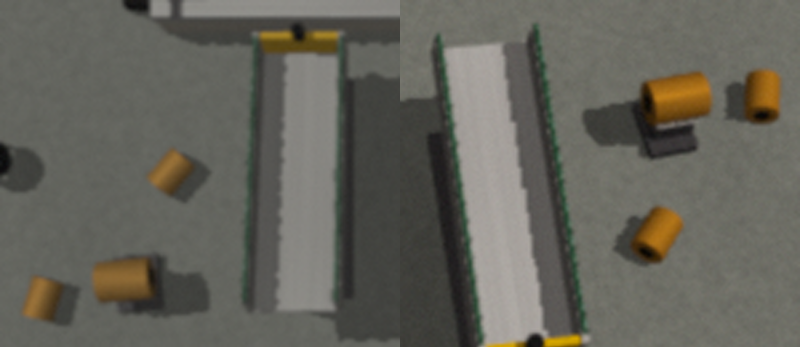

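>>> send_rows --targets '[[[95, 0, 0, 0, 1, 0, 0], [95, 0, 0, 0, 1, 0, 0], [95, 0, 0, 0, 1, 0, 0], [95, 0, 0, 0, 1, 0, 0], [95, 0, 0, 0, 1, 0, 0], [95, 0, 0, 0, 1, 0, 0], [95, 0, 0, 0, 1, 0, 0], [95, 0, 0, 0, 0.8, 0, 0]]]' --grip_force 25

```text
time_s: 1.1
eef_pos: [0.2689, 0.5913, 0.2139]
ee_rot: [-136.5, 89.9, -117.9]
ft_force: [-0.4, -0.9, -0.1]
opening: 0.0952
```

```bash
python3 - <<'E'
from h import *
print(pose()[1].round(2)); goto([.472,-.232,.19],down(19))
E
```

```text
[[-0.   -0.32  0.95]
 [-0.    0.95  0.32]
 [-1.   -0.   -0.  ]]Traceback (most recent call last):
  File "<stdin>", line 2, in <module>
  File "h.py", line 18, in goto
    p,r,s=pose(); print("shift",np.round(r.T@(np.array(P)-p)/.04,2),"turn",np.round(R.from_matrix(r.T@Rt).as_rotvec(degrees=True)/6,2))
                                                                                    ~~~~~~~~~~~~~^^^^^^^^
  File "scipy/spatial/transform/_rotation.pyx", line 1143, in scipy.spatial.transform._rotation.Rotation.from_matrix
ValueError: Non-positive determinant (left-handed or null coordinate frame) in rotation matrix 0: [[ 9.99999232e-01  8.46300513e-04 -9.04942184e-04]
 [ 8.52923427e-04 -9.99972673e-01  7.34343745e-03]
 [ 8.98702700e-04  7.34420366e-03  9.99972627e-01]].
```

```bash
sed -i 's/-z\[:,1\],z\[:,0\]\]@np.diag(\[1,1,1\])/z[:,1],z[:,0]]/' h.py; python3 - <<'E'
from h import *
goto([.472,-.232,.19],down(19))
E
```

```text
shift [  0.62 -21.13  -1.75] turn [-0.07 -0.01  0.01]
```

>>> send_rows --targets '[[[95, 0, -1, -0.08, 0, 0, 0], [95, 0, -1, -0.08, 0, 0, 0], [95, 0, -1, -0.08, 0, 0, 0], [95, 0, -1, -0.08, 0, 0, 0], [95, 0, -1, -0.08, 0, 0, 0], [95, 0, -1, -0.08, 0, 0, 0], [95, 0, -1, -0.08, 0, 0, 0], [95, 0, -1, -0.08, 0, 0, 0], [95, 0, -1, -0.08, 0, 0, 0], [95, 0, -1, -0.08, 0, 0, 0], [95, 0, -1, -0.08, 0, 0, 0], [95, 0, -1, -0.08, 0, 0, 0], [95, 0, -1, -0.08, 0, 0, 0], [95, 0, -1, -0.08, 0, 0, 0], [95, 0, -1, -0.08, 0, 0, 0], [95, 0, -1, -0.08, 0, 0, 0], [95, 0, -1, -0.08, 0, 0, 0], [95, 0, -1, -0.08, 0, 0, 0], [95, 0, -1, -0.08, 0, 0, 0], [95, 0.3, -1, -0.08, 0, 0, 0]]]'

```text
time_s: 3.6
eef_pos: [0.4662, -0.188, 0.2032]
ee_rot: [-42.8, 89.9, -24.0]
ft_force: [0.5, -0.2, 0.2]
opening: 0.0953
```

>>> send_rows --targets '[[[95, 0.3, -1, -0.1, 0, 0, 0], [95, 0, -0.2, 0, 0, 0, 0], [95, 0, 0, 0, 0, 0, 0]]]'

```text
time_s: 3.98
eef_pos: [0.4771, -0.2331, 0.1904]
ee_rot: [111.1, 89.9, 129.8]
ft_force: [0.2, 0.7, -0.2]
opening: 0.0949
```

```bash
cat > look.py <<'E'
from h import *
import sys
name,c=sys.argv[1:3]
p0,r,s=pose();info=ctrl.camera_info("wrist");p,d=ctrl.camera("wrist");cv2.imwrite(f"pics/{name}.png",p);np.save(f"pics/{name}.npy",d)
print("tcp",p0.round(4),"jaw yaw",np.degrees(np.arctan2(r[1,2],r[0,2])).round(1),"t",s["time_s"])
np.savez(f"pics/{name}_i.npz",**{k:np.array(info[k]) for k in("intrinsics","extrinsics")})
for b in blobs(p,c,200):
    P,u,v=pts(info,d,b); P=P[P[:,2]>.05]
    if len(P)<100: continue
    (x,y),(w,h),a=cv2.minAreaRect((P[:,:2]*1000).astype(np.float32))
    print(c,"px",u.mean().round(),v.mean().round(),"n",len(P),"xy",round(x,1),round(y,1),"size",round(w,1),round(h,1),"ang",round(a,1),"ztop",np.percentile(P[:,2],98).round(4))
E
python3 look.py w1 blue
```

```text
tcp [ 0.4771 -0.2331  0.1904] jaw yaw 18.7 t 3.975
blue px 269.0 196.0 n 1601 xy 472.3 -231.7 size 35.2 46.3 ang 21.3 ztop 0.0681
```

View pics/w1.png

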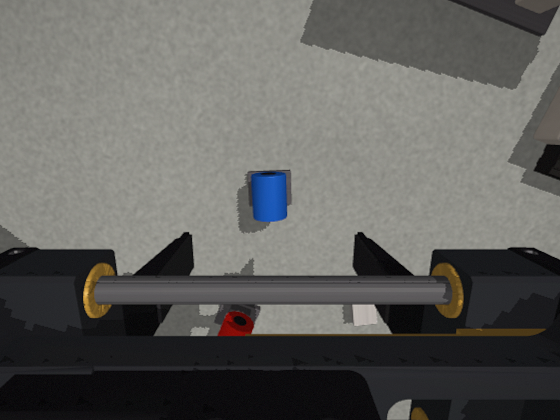

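>>> send_rows --targets '[[[80, 0.7, 0.07, -0.1, -0.2, 0, 0], [80, 0.8, 0, 0, 0, 0, 0], [80, 0.8, 0, 0, 0, 0, 0], [80, 0.8, 0, 0, 0, 0, 0], [80, 0.4, 0, 0, 0, 0, 0], [80, 0.23, 0, 0, 0, 0, 0], [30, 0, 0, 0, 0, 0, 0], [30, 0, 0, 0, 0, 0, 0], [30, 0, 0, 0, 0, 0, 0], [30, 0, 0, 0, 0, 0, 0], [30, 0, 0, 0, 0, 0, 0], [30, 0, 0, 0, 0, 0, 0]]]'

```text
time_s: 5.52
eef_pos: [0.4723, -0.232, 0.0417]
ee_rot: [-171.7, 90.0, -151.8]
ft_force: [-2.3, 0.0, 2.5]
opening: 0.0354
```

>>> send_rows --targets '[[[30, -0.4, 0, 0, 0, 0, 0], [30, -0.8, 0, 0, 0, 0, 0], [30, -0.9, 0, 0, 0, 0, 0], [30, -0.9, 0, 0, 0, 0, 0], [30, -0.9, 0, 0, 0, 0, 0], [30, 0, 0, 0, 0.8, 0, 0], [30, 0, 0, 0, 0.9, 0, 0], [30, 0, 0, 0, 0.9, 0, 0], [30, 0, 0, 0, 0.7, 0, 0], [30, 0, 0, 0, 0, 0, 0]]]'

```text
time_s: 6.78
eef_pos: [0.4723, -0.2316, 0.1976]
ee_rot: [105.1, 90.0, 105.3]
ft_force: [-0.1, 0.1, -3.7]
opening: 0.0355
```

```bash
python3 - <<'E'
from h import *
print(pose()[0]);goto([.52,-.04,.20],down(0)); goto([.544,.0505,.20],down(0))
E
```

```text
[ 0.47234883 -0.23155552  0.19757861]
shift [-0.06  4.78  1.21] turn [ 0.03 -0.   -0.  ]
shift [-0.06  7.05  1.82] turn [ 0.03 -0.   -0.  ]
```

>>> send_rows --targets '[[[30, 0, 0.7, 0.2, 0, 0, 0], [30, 0, 0.9, 0.25, 0, 0, 0], [30, 0, 0.9, 0.25, 0, 0, 0], [30, 0, 0.9, 0.25, 0, 0, 0], [30, 0, 0.8, 0.2, 0, 0, 0], [30, 0, 0.5, 0.1, 0, 0, 0], [30, 0, 0, 0, 0, 0, 0]]]'

```text
time_s: 7.65
eef_pos: [0.522, -0.0425, 0.1975]
ee_rot: [145.0, 90.0, 145.3]
ft_force: [-0.6, 0.4, -3.5]
opening: 0.0356
```

```bash
python3 look.py w2 blue; python3 - <<'E'
from h import *
f=np.load("pics/w2_i.npz");info={k:f[k] for k in f};d=np.load("pics/w2.npy")
P,u,v=pts(info,d,np.ones(d.shape,bool))
P=P[(P[:,2]>.05)&(P[:,2]<.16)&(P[:,1]>0.0)&(P[:,1]<.11)&(P[:,0]>.46)&(P[:,0]<.74)]
print(len(P))
fl=60+(110-(P[:,0]-.595)*1000)*.2126; dz=P[:,2]*1000-fl
for x0 in np.arange(.47,.72,.02):
    k=abs(P[:,0]-x0)<.006; w=P[k&(abs(dz-30)<5)]; g=P[k&(abs(dz)<6)]
    if len(g)<5 or len(w)<2: print(x0,len(g),len(w)); continue
    c=w[:,1]; l=c[c<.05];r=c[c>.05]
    print(round(x0,2),"wallL",l.min().round(4) if len(l) else 0,l.max().round(4) if len(l) else 0,"wallR",r.min().round(4) if len(r) else 0,r.max().round(4) if len(r) else 0,"floor err",np.median(dz[k&(abs(dz)<6)]).round(1))
print("x min of floor",P[abs(dz)<8][:,0].min())
E
```

```text
tcp [ 0.522  -0.0425  0.1975] jaw yaw 0.3 t 7.65
blue px 273.0 245.0 n 3897 xy 522.2 -35.5 size 37.2 33.2 ang 0.6 ztop 0.2237
30339
0.47 94 0
0.49 wallL 0.0124 0.0183 wallR 0.084 0.0905 floor err -0.7
0.51 wallL 0.0129 0.0183 wallR 0.0839 0.0906 floor err -0.7
0.53 wallL 0.0128 0.0182 wallR 0.0841 0.0906 floor err -0.7
0.55 wallL 0.0126 0.0181 wallR 0.0841 0.0906 floor err -0.8
0.57 wallL 0.0124 0.0181 wallR 0.0843 0.0907 floor err -0.8
0.59 wallL 0.0132 0.0186 wallR 0.0841 0.0907 floor err -0.7
0.61 wallL 0.013 0.0186 wallR 0.0843 0.0906 floor err -0.7
0.63 wallL 0.0129 0.0186 wallR 0.0844 0.0906 floor err -0.7
0.65 wallL 0.0127 0.0186 wallR 0.0843 0.0906 floor err -0.7
0.67 wallL 0.0134 0.0185 wallR 0.0844 0.0907 floor err -0.7
0.69 wallL 0.0133 0.0185 wallR 0.0844 0.0908 floor err -0.8
0.7100000000000002 0 765
x min of floor 0.47404508180080324
```

View pics/w2.png

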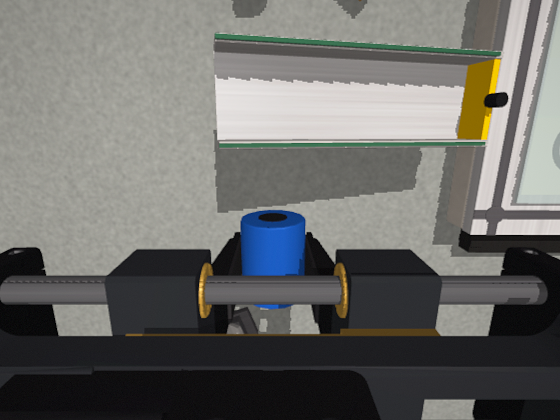

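>>> send_rows --targets '[[[30, 0, 0.6, 0.13, 0, 0, 0], [30, 0, 0.8, 0.15, 0, 0, 0], [30, 0, 0.7, 0.15, 0.03, 0.5, 0], [30, 0, 0.25, 0, 0, 0.8, 0], [30, 0, 0, 0, 0, 0.7, 0], [30, 0, 0, 0, 0, 0, 0], [30, 0, 0, 0, 0, 0, 0]]]'

```text
time_s: 8.57
eef_pos: [0.539, 0.0497, 0.1974]
ee_rot: [-180.0, 78.0, 179.9]
ft_force: [-0.4, -0.1, -3.4]
opening: 0.0353
```

```bash
python3 - <<'E'
from h import *
print(pose()[0],pose()[1].round(3));goto([.5392,.0513,.115],down(0,12)); goto([.5392,.0513,.105],down(0,12))
E
```

```text
[0.53895826 0.04965929 0.19736514] [[-0.207  0.001  0.978]
 [ 0.     1.    -0.001]
 [-0.978 -0.    -0.207]]
shift [2.01 0.04 0.43] turn [-0.01  0.01 -0.  ]
shift [2.26 0.04 0.48] turn [-0.01  0.01 -0.  ]
```

>>> send_rows --targets '[[[30, 0.5, 0.04, 0.11, 0, 0, 0], [30, 0.7, 0, 0.15, 0, 0, 0], [30, 0.5, 0, 0.11, 0, 0, 0], [30, 0.3, 0, 0.06, 0, 0, 0], [30, 0.2, 0, 0.05, 0, 0, 0], [30, 0.04, 0, 0, 0, 0, 0], [30, 0, 0, 0, 0, 0, 0], [30, 0, 0, 0, 0, 0, 0]]]'

```text
time_s: 9.57
eef_pos: [0.5398, 0.052, 0.1067]
ee_rot: [-180.0, 78.1, 180.0]
ft_force: [-0.4, -0.2, -2.9]
opening: 0.0356
```

>>> send_rows --targets '[[[30, 0.05, 0, 0, 0, 0, 0], [30, 0, 0, 0, 0, 0, 0], [30, 0, 0, 0, 0, 0, 0]]]'

```text
time_s: 9.95
eef_pos: [0.5394, 0.0519, 0.1047]
ee_rot: [-180.0, 78.1, 180.0]
ft_force: [0.9, 0.4, 1.9]
opening: 0.0355
```

>>> send_rows --targets '[[[42, 0, 0, 0, 0, 0, 0], [46, 0, 0, 0, 0, 0, 0], [46, 0, 0, 0, 0, 0, 0], [50, -0.15, 0, 0, 0, 0, 0], [50, -0.3, 0, 0, 0, 0, 0], [50, -0.5, 0, 0, 0, 0, 0], [50, -0.8, 0, 0, 0, 0, 0], [60, -0.8, 0, 0, 0, 0, 0], [80, 0, 0, 0, 0, 0, 0], [80, 0, 0, 0, 0, 0, 0], [80, 0, 0, 0, 0, 0, 0], [80, 0, 0, 0, 0, 0, 0]]]'

```text
time_s: 11.45
eef_pos: [0.5592, 0.0519, 0.2024]
ee_rot: [-180.0, 77.9, 180.0]
ft_force: [0.0, 0.8, 0.6]
opening: 0.0798
```

```bash
python3 - <<'E'
from h import *
print(pose()[0])
for n in ("top","scene"):
    p,d=ctrl.camera(n)
    for b in blobs(p,"blue"):
        P,u,v=pts(n,d,b)
        if len(P)<20 or not(0.4<P[:,0].mean()<.75 and abs(P[:,1].mean())<.3): continue
        (x,y),(w,h),a=cv2.minAreaRect((P[:,:2]*1000).astype(np.float32))
        print(n,u.mean(),v.mean(),len(P),round(x),round(y),round(w),round(h),round(a),np.percentile(P[:,2],98))
    if n=="scene": cv2.imwrite("pics/s1.png",p)
goto([.506,.204,.20],down(5))
E
```

```text
[0.55923863 0.05194528 0.20237105]
top 229.2 139.26666666666668 30 637 15 115 12 22 0.4770070691958064
scene 349.54605263157896 272.1907894736842 456 685 57 44 54 1 0.10056284331216805
shift [ 0.35  3.8  -1.3 ] turn [-0.84 -2.01 -0.09]
```

View pics/s1.png

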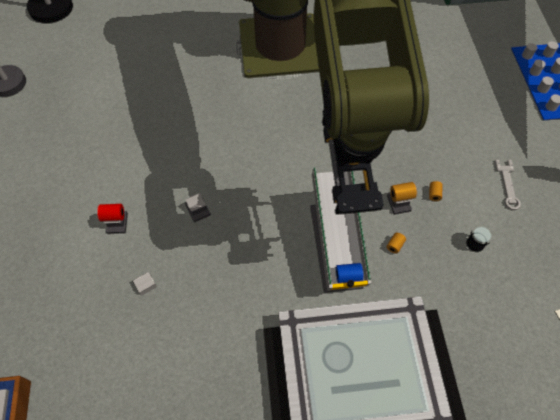

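>>> send_rows --targets '[[[80, 0, 0, 0, 0, -0.8, 0], [80, 0, 0, 0, 0, -0.8, 0], [80, 0, 0.5, -0.15, 0, -0.4, 0], [80, 0, 0.9, -0.3, 0, 0, 0], [80, 0, 0.9, -0.35, 0, 0, 0], [80, 0, 0.9, -0.35, 0, 0, 0], [80, 0, 0.6, -0.2, -0.8, 0, 0], [80, 0, 0, 0, 0, 0, 0], [80, 0, 0, 0, 0, 0, 0]]]'

```text
time_s: 12.68
eef_pos: [0.5062, 0.2035, 0.2037]
ee_rot: [-108.1, 90.0, -103.4]
ft_force: [0.1, -0.3, -0.1]
opening: 0.08
```

```bash
python3 look.py w3 brass; python3 - <<'E'
from h import *
p,d=ctrl.camera("top")
for b in blobs(p,"blue"):
    P,u,v=pts("top",d,b); P=P[P[:,2]<.12]
    if len(P)<20 or not(0.6<P[:,0].mean()<.75): continue
    (x,y),(w,h),a=cv2.minAreaRect((P[:,:2]*1000).astype(np.float32)); print(len(P),round(x),round(y),round(w),round(h),round(a),np.percentile(P[:,2],98))
E
```

```text
tcp [0.5062 0.2035 0.2037] jaw yaw 4.7 t 12.675
brass px 272.0 194.0 n 1467 xy 504.9 205.2 size 34.9 46.1 ang 5.4 ztop 0.0682
brass px 123.0 288.0 n 432 xy 463.0 226.2 size 2.4 16.6 ang 3.3 ztop 0.303
brass px 423.0 290.0 n 461 xy 544.8 233.7 size 2.2 15.5 ang 4.2 ztop 0.3034
brass px 418.0 333.0 n 923 xy 535.7 212.8 size 88.5 30.5 ang 4.8 ztop 0.3087
308 688 54 45 36 89 0.10154205011073333
```

View pics/w3.png

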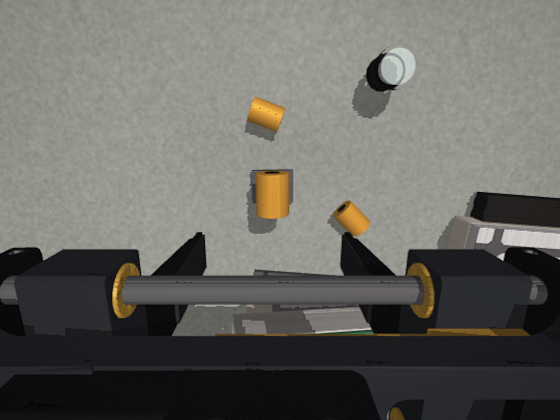

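>>> send_rows --targets '[[[80, 0.7, 0.04, -0.03, -0.1, 0, 0], [80, 0.9, 0, 0, 0, 0, 0], [80, 0.9, 0, 0, 0, 0, 0], [80, 0.9, 0, 0, 0, 0, 0], [80, 0.45, 0, 0, 0, 0, 0], [80, 0.2, 0, 0, 0, 0, 0], [30, 0, 0, 0, 0, 0, 0], [30, 0, 0, 0, 0, 0, 0], [30, 0, 0, 0, 0, 0, 0], [30, 0, 0, 0, 0, 0, 0], [30, 0, 0, 0, 0, 0, 0], [30, 0, 0, 0, 0, 0, 0]]]'

```text
time_s: 14.28
eef_pos: [0.5051, 0.2055, 0.0422]
ee_rot: [1.0, 90.0, 6.4]
ft_force: [-0.0, -0.5, 0.8]
opening: 0.0358
```

>>> send_rows --targets '[[[30, -0.4, 0, 0, 0, 0, 0], [30, -0.8, 0, 0, 0, 0, 0], [30, -0.9, 0, 0, 0, 0, 0], [30, -0.9, 0, 0, 0, 0, 0], [30, -0.9, 0, 0, 0, 0, 0], [30, 0, 0, 0, 0.5, 0, 0], [30, 0, 0, 0, 0.4, 0, 0], [30, 0, 0, 0, 0, 0, 0]]]'

```text
time_s: 15.28
eef_pos: [0.5043, 0.2053, 0.1981]
ee_rot: [-157.7, 90.0, -157.7]
ft_force: [0.7, -0.8, -3.8]
opening: 0.0357
```

```bash
python3 - <<'E'
from h import *
print(pose()[0]);goto([.5392,.0513,.198],down(0))
E
```

```text
[0.50433326 0.20534314 0.19810253]
shift [ 0.   -3.85  0.87] turn [-0. -0.  0.]
```

>>> send_rows --targets '[[[30, 0, -0.5, 0.1, 0, 0, 0], [30, 0, -0.9, 0.2, 0, 0, 0], [30, 0, -0.9, 0.2, 0, 0, 0], [30, 0, -0.9, 0.2, 0, 0.5, 0], [30, 0, -0.65, 0.17, 0, 0.8, 0], [30, 0, 0, 0, 0, 0.7, 0], [30, 0, 0, 0, 0, 0, 0], [30, 0, 0, 0, 0, 0, 0]]]'

```text
time_s: 16.27
eef_pos: [0.5391, 0.0517, 0.1974]
ee_rot: [180.0, 78.0, -180.0]
ft_force: [-0.3, -0.9, -3.0]
opening: 0.0353
```

```bash
python3 - <<'E'
from h import *
print(pose()[0]);goto([.5396,.0513,.1055],down(0,12))
E
```

```text
[0.53914502 0.05170351 0.19740221]
shift [ 2.25 -0.01  0.49] turn [0. 0. 0.]
```

>>> send_rows --targets '[[[30, 0.5, 0, 0.11, 0, 0, 0], [30, 0.7, 0, 0.15, 0, 0, 0], [30, 0.5, 0, 0.11, 0, 0, 0], [30, 0.3, 0, 0.07, 0, 0, 0], [30, 0.2, 0, 0.05, 0, 0, 0], [30, 0.04, 0, 0, 0, 0, 0], [30, 0, 0, 0, 0, 0, 0], [30, 0, 0, 0, 0, 0, 0]]]'

```text
time_s: 17.27
eef_pos: [0.5406, 0.0514, 0.1067]
ee_rot: [-180.0, 78.1, 180.0]
ft_force: [0.3, -0.2, -2.3]
opening: 0.0356
```

>>> send_rows --targets '[[[30, 0.05, 0, 0, 0, 0, 0], [30, 0, 0, 0, 0, 0, 0], [30, 0, 0, 0, 0, 0, 0]]]'

```text
time_s: 17.65
eef_pos: [0.5403, 0.0514, 0.105]
ee_rot: [-180.0, 78.1, 180.0]
ft_force: [0.6, -0.1, 3.6]
opening: 0.0352
```

Contact is felt; release, lift and move clear for a look.

>>> send_rows --targets '[[[42, 0, 0, 0, 0, 0, 0], [46, 0, 0, 0, 0, 0, 0], [46, 0, 0, 0, 0, 0, 0], [50, -0.15, 0, 0, 0, 0, 0], [50, -0.3, 0, 0, 0, 0, 0], [50, -0.5, 0, 0, 0, 0, 0], [50, -0.8, 0, 0, 0, 0, 0], [60, -0.8, 0, 0, 0, 0, 0], [80, 0, -0.6, 0, 0, 0, 0], [80, 0, -0.9, 0, 0, 0, 0], [80, 0, -0.9, 0, 0, 0, 0], [80, 0, -0.6, 0, 0, 0, 0], [80, 0, 0, 0, 0, 0, 0], [80, 0, 0, 0, 0, 0, 0]]]'

```text
time_s: 19.4
eef_pos: [0.5611, -0.0682, 0.2046]
ee_rot: [180.0, 78.1, 179.9]
ft_force: [-0.2, 0.1, -0.3]
opening: 0.08
```

```bash
python3 - <<'E'
from h import *
for k in range(2):
  p,d=ctrl.camera("top")
  for c in("blue","brass","red"):
    for b in blobs(p,c):
      P,u,v=pts("top",d,b); P=P[(P[:,2]<.12)&(P[:,2]>.05)]
      if len(P)<60 or not(.4<P[:,0].mean()<.75): continue
      (x,y),(w,h),a=cv2.minAreaRect((P[:,:2]*1000).astype(np.float32)); print(c,len(P),"xy",round(x),round(y),"chute",round(x-592),round(y-51),"size",round(w),round(h),round(a),"top",np.percentile(P[:,2],98).round(3))
p,d=ctrl.camera("scene");cv2.imwrite("pics/s2.png",p)
print(pose()[2]["time_s"],pose()[2]["ft_force"])
E
```

```text
blue 96 xy 686 69 chute 94 18 size 17 31 80 top 0.101
red 302 xy 486 -405 chute -106 -456 size 46 33 86 top 0.069
blue 92 xy 687 69 chute 95 18 size 17 29 90 top 0.102
red 299 xy 487 -405 chute -105 -456 size 46 33 86 top 0.07
19.55 [0.18898725 0.52366764 0.15301418]
```

View pics/s2.png

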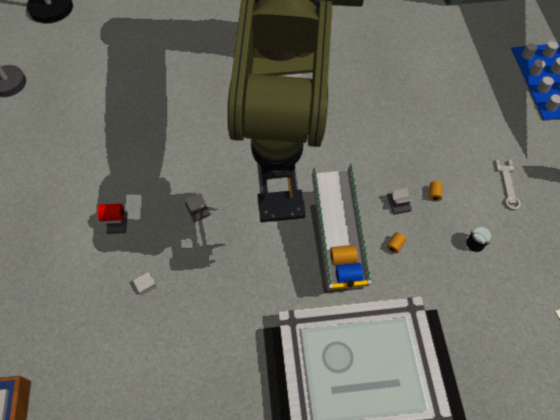

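The brass roller (344,255) lies behind the blue one (350,272) at the gate, but the arm hides part of the top view. I'll back off further and measure both.

>>> send_rows --targets '[[[80, -0.3, -0.6, 0, 0, 0, 0], [80, -0.3, -0.9, -0.5, 0, 0, 0], [80, 0, -0.9, -0.7, 0, 0, 0], [80, 0, -0.6, -0.5, 0, 0, 0], [80, 0, 0, 0, 0, 0, 0], [80, 0, 0, 0, 0, 0, 0]]]'

```text
time_s: 20.3
eef_pos: [0.4995, -0.1887, 0.2417]
ee_rot: [-180.0, 78.0, 180.0]
ft_force: [0.2, 0.2, 0.1]
opening: 0.0799
```

```bash
python3 - <<'E'
from h import *
for k in range(2):
  p,d=ctrl.camera("top")
  for c in("blue","brass","red"):
    for b in blobs(p,c):
      P,u,v=pts("top",d,b); P=P[(P[:,2]<.13)&(P[:,2]>.05)]
      if len(P)<60 or not(.4<P[:,0].mean()<.75): continue
      (x,y),(w,h),a=cv2.minAreaRect((P[:,:2]*1000).astype(np.float32)); print(c,len(P),"xy",round(x),round(y),"chute",round(x-592),round(y-51),"size",round(w),round(h),round(a),"top",np.percentile(P[:,2],98).round(3))
E
```

```text
blue 283 xy 688 54 chute 96 3 size 45 33 90 top 0.102
brass 309 xy 650 49 chute 58 -2 size 45 31 90 top 0.109
red 289 xy 487 -404 chute -105 -455 size 43 33 86 top 0.069
blue 281 xy 688 55 chute 96 4 size 33 46 3 top 0.101
brass 310 xy 650 49 chute 58 -2 size 45 32 90 top 0.109
red 288 xy 487 -404 chute -105 -455 size 44 33 86 top 0.069
```

All limits are met, and both rollers are at rest.

```bash
python3 -c "
from bench import ctrl
print(ctrl.sign_off())"
```

```text
the job is handed in; nothing more can be done
None
```

The chute is loaded and handed in at about 20 s of the 56 s allowed. I gripped the blue roller, laid it in the chute at the loading point with the gripper tilted to match the slope, and let it roll to the gate. I then did the same with the largest brass roller.

Last checks from the top camera, in the chute's frame:

| Roller | x (mm) | y (mm) | Centre height (mm) | Lying across |
|---|---|---|---|---|
| Blue | 96 | +3 to +4 | about 84 | within about 3° |
| Brass | 58 | −2 | about 91 | within about 1° |

- **At rest:** two successive pictures gave the same positions to within 1 mm.
- **Blue first:** the blue roller was measured against the gate while the brass was still in its rest, about 178 mm from the chute.
- **Red roller:** it stayed within 1 mm of where it started.
- **Robot clear:** the gripper was empty and away from everything, with almost no force on the wrist.

An earlier top view put the blue roller at y = +18 mm, right at the limit. The gripper was hiding part of the roller then, and the reading with the view clear replaced it. No other check failed. The rollers' speed down the chute was not measured; I estimate about 0.6 m/s from the slope, against the 1.1 m/s limit.

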